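Fit the charged battery pack to the data logger

ROBOT

A 6-joint arm with a two-finger parallel gripper is mounted at the origin on a cart in front of the work surface, level with it; the furniture and walls round the work are solid. World frame = base frame: x ahead of the robot, y to its left, z up, the work surface at z = 0. Lengths are in m, angles in degrees, forces in N, time in s.
With the tool pointing down it reaches from about 0.325 to 0.775 m from the base axis. Payload 5.5 kg.
Tool frame: the origin (TCP) lies at the centre of the arm's flange, where the gripper is bolted on; the fingertips stand 182 mm ahead of it and the grasp point (between the pads) lies 163 mm ahead of it; z points along the fingers, y is the line along which they close (so a half turn about z gives the same grasp; the last joint's range is limited). The gripper opens to 88 mm and grips with 3 to 60 N. Pads are 20 mm wide; open, the fingers measure 115 mm over their backs; the gripper's body (75 mm by 178 mm) begins 61 mm behind the grasp point.
Start: joints at [73.642, 5.22, 70.514, -0, 104.267, -3.249], TCP at [0.136, 0.584, 0.405] pointing down, gripper open.
Joint ranges: [-164.24, 164.24], [-49.07, 125.15], [9.68, 141.18], [-86.29, 266.29], [3.28, 154.24], [-151.56, 151.56]. Speed limits (degrees/s): [147.25, 147.25, 172.46, 180, 180, 180].

INTERFACE

Orientations are given as [roll, pitch, yaw] about the fixed x, y, z axes, in that order (R = Rz(yaw) Ry(pitch) Rx(roll)).
In Python, from station import r gives the robot as it stands. The module is installed in compiled form; this text tells all that it offers. Calls block until the motion is done:
- r.reach(position, orientation): joint-space move of the TCP to a pose.
- r.servo_line(position, rotation=None, speed=0.15): straight line of the TCP; rotation=None keeps the orientation; speed is the mean speed in m/s.
- r.move_joints(angles): joint-space move.
- r.let_go() and r.grab(squeeze=None): open the fingers fully, or close them until they stop; squeeze is the grip in N (None keeps the last).
- r.wait(seconds).
- r.inverse_kinematics(position, orientation): joint angles nearest the present ones, or None.
- r.sense(): the state.
- r.snapshot(name): name is "side" or "top" or "wrist"; returns a dict with "frame" (384x512x3 uint8, red, green, blue), "fx", "fy", "cx", "cy" (pixels), "R" (3x3) and "t" (3): a world point X has camera coordinates R X + t. Camera axes: x right, y down, z forward; pixel columns grow to the right and rows downward; lengths in m; the calibration is good to about 2 mm. A picture is of the moment at which its call begins. There is no depth.
A pose or a line that the arm cannot do raises r.IKError and nothing moves.
- r.hand_in(): hands the job in; it is judged then, once.
The state is a dict: "clock": time; "joints": joint angles; "joint_vel": joint speeds; "joint_torque": joint torques, N m; "tcp_pos": TCP position; "orientation": TCP orientation; "contact_force": force on the tool from outside, world axes, zero at the start; "torque": the same for the moment, N m; "opening": finger opening in m; "gripper_force": force on a finger pad.
Only numpy, scipy, OpenCV 4.12 (cv2) and the standard library are available. Lean on these libraries where they do the work, as an engineer would, in place of code of your own. Each camera call takes 0.05 s, during which the arm holds its last target. There are 200 camera calls.

TASK

Fit the charged battery pack to the data logger: press down the charging cradle's thumb pad so that the catch lets go and the pack springs back, draw the pack out along its dovetail, then slide it, contact end first, into the dovetail on the logger's sloped top until it is fully home and the catch has clicked up to hold it. Do not force or ram it, and leave the other things on the bench where they are.

Things in the scene. Friction and masses are not known exactly. Their poses are not given: they have to be found in the camera images.
- pack: Grey battery pack, 0.32 kg: body 54 mm wide (x; ribbed flanks, grip here), 96 mm long (y), from z = 13 to 53 mm, on a black dovetail foot 13 mm high, 90 mm long, tapered at the nose, 43 mm at its widest, 33 mm at the neck. Origin: centre of the foot's underside. +y: contact end (nose), goes in first; z: out of its top. Under it a channel 18 mm wide, with a strike bar at y = 26 to 33 mm.
- pack_nose (a point): Centre of the pack's contact end, which has three brass contacts: 48 mm along the pack's y, 27 mm up from its origin.
- charger_bay: Battery bay of the charging cradle (flat, white, fixed), floor level, 26 mm above the bench. Origin: on the floor, where a latched pack has its origin; axes too: +y slides in, z up, -x the thumb pad's side. Floor x -70 to 46, y -84 to 72 mm. Rails 11 mm high out to x = +-37 mm, y -54 to 51 mm; contact housing 46 mm high, y 51 to 72 mm. The pack starts latched here.
- charger_bay_pad (a point): Centre of the top of the cradle's thumb pad, black, ribbed, 24 mm (bay x) by 34 mm (bay y), 54 mm to bay -x and 12 mm to bay +y of the bay's origin, 11 mm above its floor when up. Pressed straight down 5 to 7.5 mm (1.5 N rising to 5 N) it frees the pack.
- charger_bay_catch (a joint): The cradle's catch, m: 0 up (holding), 0.0075 fully pressed; free of the pack from about 0.005. Then a sprung contact block at the nose pushes the pack back (bay -y) by about 11 mm; from there the catch no longer holds it, and it slides out level to bay -y; it is clear of the rails after 105 mm.
- logger_bay: Battery bay of the data logger (grey wedge, fixed, 278 mm long, low side 30 mm high, high side 98 mm; display beyond the housing), built as the cradle's (thumb pad on its +x side) but with the floor tilted 30 degrees about its own y: +x descends to the low side, z leans over to it, +y (slide-in) is level. Origin: on the floor, where a latched pack has its origin, and the same axes.
- logger_bay_mouth (a point): Middle of the flared mouth of the logger's rails, on the bay's floor, 54 mm to bay -y of its origin. The mouth is 7 mm wider than the foot on each side and narrows within 16 mm to 1 mm clearance each side, 2 mm upward. The floor goes on to bay y = -112 mm as a landing: a pack is set down there with its nose short of the mouth, then slid in.
- logger_bay_catch (a joint): The logger's catch, m: 0 up, 0.0075 fully down. The pack's strike bar rides over its ramped hook from bay y = -18 mm on; it snaps up behind the bar at y = 0; hard stop at +2.5 mm. The last 11 mm also press back the sprung contact block (4 rising to 7 N); in all 9 to 17 N of push. A pack let go before the click is pushed back about 11 mm.
- buffer_bottle: White plastic bottle with a blue cap, 38 mm across, 86 mm high, standing beyond the gap between cradle and logger: leave it. Origin: centre of its underside.
- marker: Red and white marker pen, 135 mm long, lying in front of the gap: leave it. Origin: on its underside, mid-length.
- micropipette: White micropipette, 230 mm long, lying in front of the logger: leave it. Origin: on its underside, mid-length.
- beaker: Clear beaker, 52 mm across, 68 mm high, at the back: leave it. Origin: centre of its underside.
- tape_roll: Roll of tan tape lying flat, 102 mm across, 25 mm high, at the back: leave it. Origin: centre of its underside.
- buffer_bottle_b: White plastic bottle with a yellow cap, 38 mm across, 86 mm high, at the back: leave it. Origin: centre of its underside.

How it is judged:
By the outcome, as a careful person would: the job done as asked, in the order asked, and still so for the second after the job is handed in, with the robot touching nothing.
It also fails if it takes over 58 s, if anything falls off the work surface, if the arm or the gripper's body presses on something with over 40 N, if the wrist force passes 120 N, or if a joint passes its speed limit or range.

## Working session

There is one attempt and no reset: what is moved stays moved. The work goes in short steps, each a Python script; the robot and the scene stay as the last script left them, time stands still between calls to the robot, and variables do not carry over. Pictures are saved under pics/ and viewed, at most 10 in all, crops included, and the job is handed in when it is done.

```bash
mkdir -p pics; cat > h.py <<'E'
from station import r
import cv2, numpy as np, pickle
from scipy.spatial.transform import Rotation as Ro
def snap(n,f):
    s=r.snapshot(n); pickle.dump(s,open(f'pics/{f}.pkl','wb')); im=cv2.cvtColor(s['frame'],cv2.COLOR_RGB2BGR)
    return s,im
E
python3 - <<'E'
from h import *
ims=[]
for n in ('top','side'):
    s,im=snap(n,n); cv2.imwrite(f'pics/{n}.png',cv2.resize(im,(800,600),interpolation=cv2.INTER_CUBIC))
    print(n,s['fx'],s['cx'],s['cy'],np.round(s['R'],3).tolist(),s['t'], (-np.array(s['R']).T@s['t']))
print(r.sense())
E
```

```text
top 498.6211061127199 256.92139449015303 196.02805568672363 [[0.095, -0.995, 0.003], [-0.974, -0.094, -0.204], [0.203, 0.017, -0.979]] [-0.0449621   0.56851623  0.99254628] [ 0.35642965 -0.0077902   1.08778565]
side 382.7144260029049 259.95058574923064 193.02444800140026 [[0.951, 0.311, 0.005], [0.233, -0.701, -0.674], [-0.206, 0.642, -0.738]] [-0.53306822 -0.09628147  1.20527371] [ 0.77709371 -0.67595448  0.82784508]
{'clock': 0.1, 'joints': array([ 7.36422526e+01,  5.25794835e+00,  7.05740444e+01,  2.38195492e-04,
        1.04265768e+02, -3.24790793e+00]), 'joint_vel': array([ 0.08470789, -0.06097896, -0.17998267, -0.00775282,  0.01239911,
        0.05581847]), 'joint_torque': array([ 1.42600609e-03, -4.47858524e+01, -4.07571101e+01,  6.99197059e-02,
        2.84707878e-02, -1.09023690e-04]), 'tcp_pos': array([0.13609938, 0.58441469, 0.40363774]), 'orientation': array([-1.79902409e+02, -5.76933940e-03,  1.66890214e+02]), 'contact_force': array([-0.26528928, -0.02322111, -0.13754114]), 'torque': array([ 0.00643301, -0.01791212,  0.06930534]), 'gripper_force': 0.0, 'opening': 0.08795837420709998}
```

View pics/top.png

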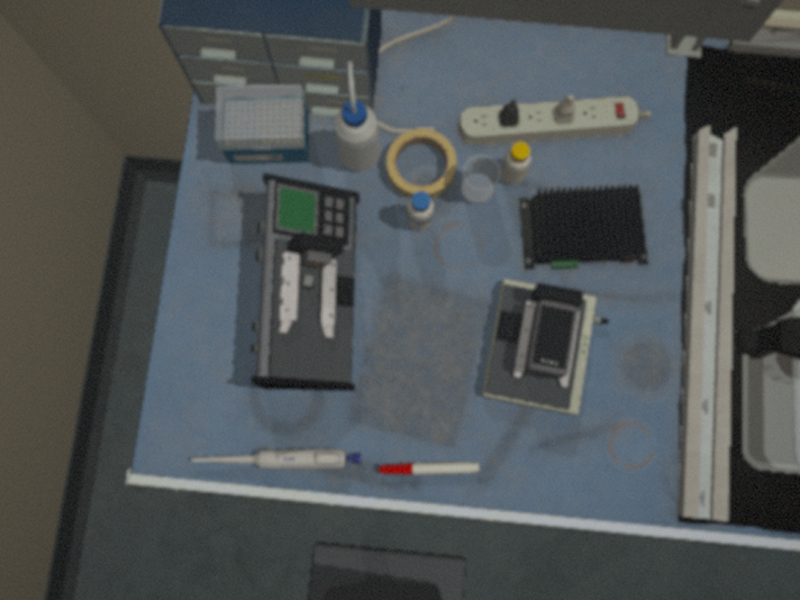

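View pics/side.png

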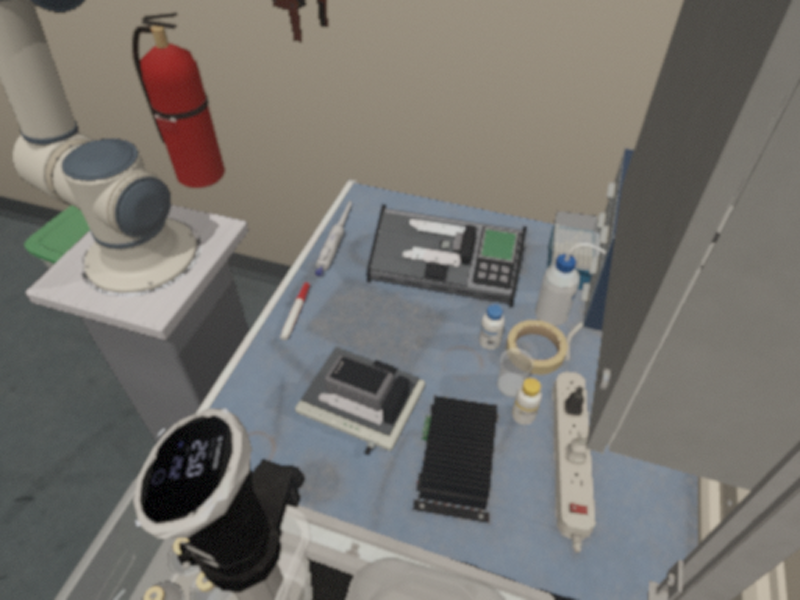

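Top view: cradle with the pack at about (541,346), logger at about (305,285), both with slide-in pointing up (world +x). I'll move above each one for close wrist views.

```bash
cat >> h.py <<'E'
def onplane(s,u,v,z):
    R=np.array(s['R']);c=-R.T@s['t'];d=R.T@np.array([(u-s['cx'])/s['fx'],(v-s['cy'])/s['fy'],1]);return c+d*(z-c[2])/d[2]
def proj(s,X):
    p=np.array(s['R'])@np.asarray(X)+s['t'];return p[0]/p[2]*s['fx']+s['cx'],p[1]/p[2]*s['fy']+s['cy']
E
python3 - <<'E'
from h import *
s=pickle.load(open('pics/top.pkl','rb'))
P=lambda l,z:print([onplane(s,u*.64,v*.64,z)[:2].round(3).tolist() for u,v in l])
P([(505,282),(597,295),(580,412),(485,398),(541,346)],.026)
P([(265,178),(255,383)],.098);P([(357,190),(353,387)],.03)
P([(420,205)],.086)
for p in ([.42,-.17,.42],[.45,.13,.48]):
    for yaw in (0,180):
        print(yaw,r.inverse_kinematics(p,[180,0,yaw]))
r.reach([.40,-.17,.42],[180,0,180])
s,im=snap('wrist','w1');cv2.imwrite('pics/w1.png',cv2.resize(im,(800,600),interpolation=cv2.INTER_CUBIC))
print(-np.array(s['R']).T@s['t'],np.round(s['R'],2).tolist(),s['fx'],r.sense()['clock'])
E
```

```text
[[0.626, -0.131], [0.619, -0.26], [0.455, -0.245], [0.461, -0.115], [0.54, -0.187]]
[[0.72, 0.208], [0.445, 0.185]]
[[0.739, 0.09], [0.458, 0.065]]
[[0.706, -0.002]]
0 [-2.63396643e+01 -1.71940664e+01  8.98300094e+01 -2.54444375e-14
  1.07364057e+02  6.36603357e+01]
180 [ -26.33966433  -17.19406636   89.8300094     0.          107.36405696
 -116.33966433]
0 [ 1.19508118e+01 -1.32141846e+01  8.03819610e+01 -2.54444375e-14
  1.12832224e+02  1.01950812e+02]
180 [ 11.95081178 -13.2141846   80.38196099   0.         112.83222361
 -78.04918822]
[ 0.33119754 -0.16907058  0.39910368] [[-0.0, 1.0, 0.0], [0.97, 0.0, 0.25], [0.25, 0.0, -0.97]] 300.32599099368116 2.9667
```

View pics/w1.png

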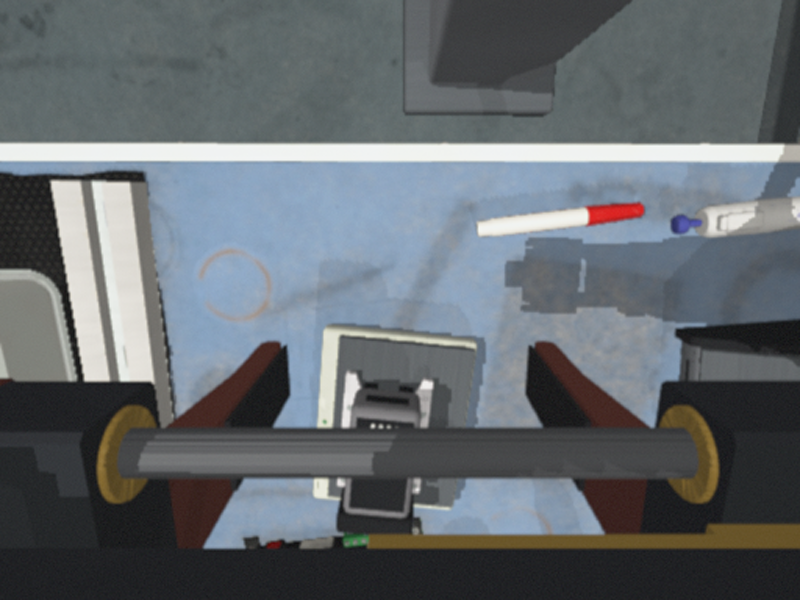

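The wrist camera sees the cradle (rows 325–510), but the gripper hides its middle. Turning the tool half round and standing closer to the base should put the targets in the clear upper half.

```bash
python3 - <<'E'
from h import *
r.reach([.375,-.18,.36],[180,0,0])
s,a=snap('wrist','w2')
r.reach([.42,.125,.42],[180,0,0])
s,b=snap('wrist','w3')
print(r.sense()['clock'])
im=np.hstack([a[30:290,110:370],b[0:260,110:400]])
a=cv2.resize(a[20:290,120:420],None,fx=2.2,fy=2.2,interpolation=cv2.INTER_CUBIC);cv2.imwrite('pics/w2.png',a)
b=cv2.resize(b[0:270,100:440],None,fx=2.2,fy=2.2,interpolation=cv2.INTER_CUBIC);cv2.imwrite('pics/w3.png',b)
E
```

```text
6.875
```

View pics/w2.png

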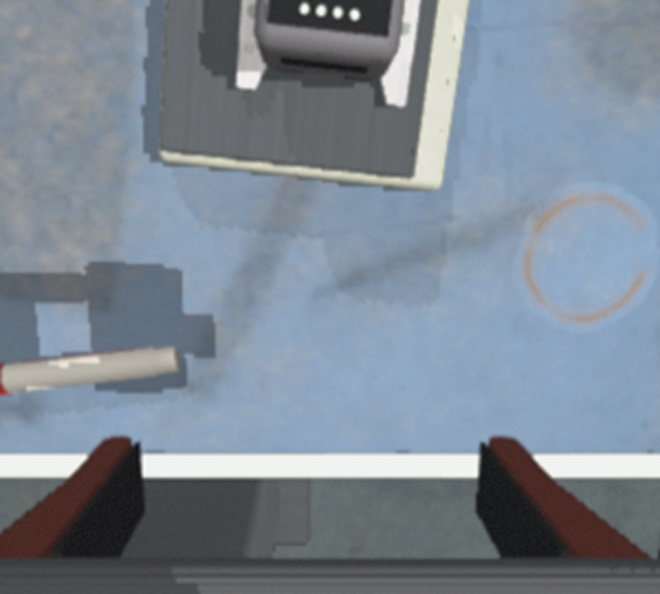

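View pics/w3.png

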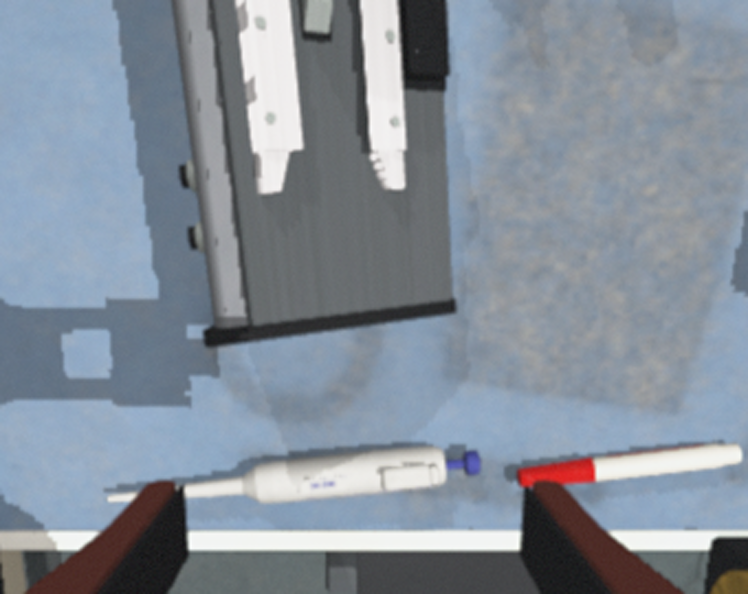

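The cradle front edge is at (165,155)–(440,185). In the logger view the rail tips are at (270,190) and (393,188) and the pad's front edge is at (425,85). I'll step forward about 8 cm for one complete view of each.

```bash
python3 - <<'E'
from h import *
r.reach([.50,.125,.40],[180,0,0])
s,b=snap('wrist','w5')
r.reach([.465,-.18,.34],[180,0,0])
s,a=snap('wrist','w4')
print(r.sense()['clock'])
f=lambda i,n:cv2.imwrite(n,cv2.resize(i,None,fx=3,fy=3,interpolation=cv2.INTER_CUBIC))
f(a[40:240,130:390],'pics/w4.png')
f(b[0:200,130:390],'pics/w5.png')
E
```

```text
8.5917
```

View pics/w4.png

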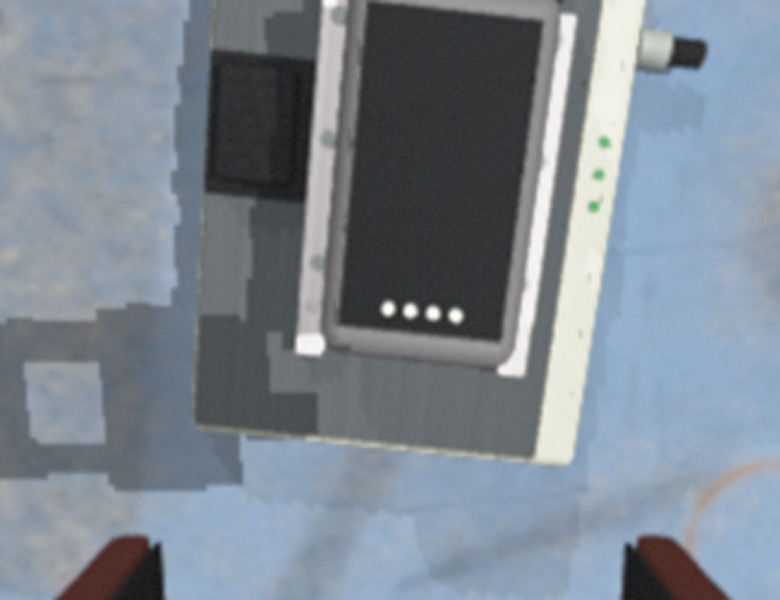

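View pics/w5.png

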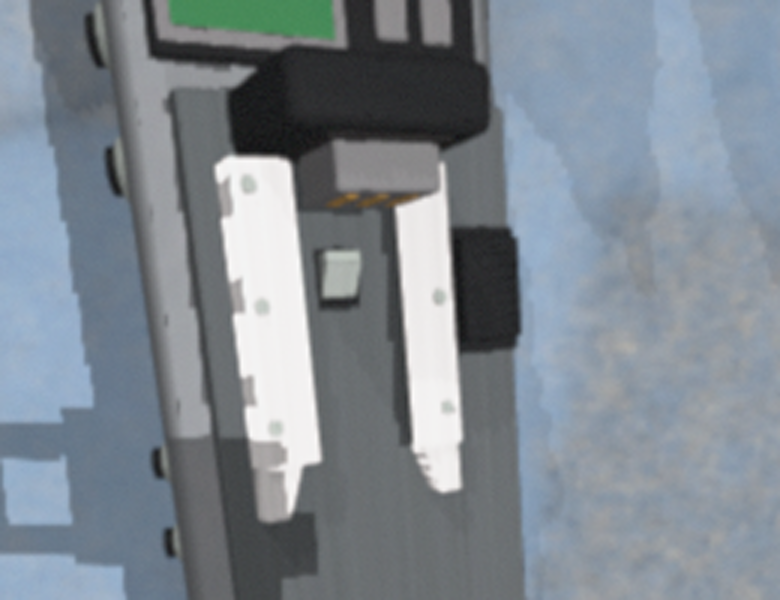

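w4 shows the cradle: rail tips at (297,353) and (524,376), floor corner at (196,426), pad centre at about (250,122). w5 shows the logger: rail tips at (262,522) and (460,490), rail corners at (321,460) and (412,445), rear left rail corners at (217,160) and (291,156). Next I'll fit the two bay poses to these.

```bash
cat > fit.py <<'E'
from h import *
from scipy.optimize import least_squares
S={k:pickle.load(open(f'pics/{k}.pkl','rb')) for k in ('top','w2','w3','w4','w5')}
C={'top':(0,0,1.5625),'w2':(120,20,2.2),'w3':(100,0,2.2),'w4':(130,40,3),'w5':(130,0,3)}
W={'top':.7,'w2':1,'w3':1,'w4':1,'w5':1}
cr=[('w4',196,426,-70,-84,0),('w4',535,460,46,-84,0),('w4',297,353,-37,-54,11),('w4',524,376,37,-54,11),('w4',576,15,37,51,11),
('w4',318,60,-37,26,0) if 0 else ('w2',162,152,-70,-84,0),('w2',417,180,46,-84,0),('w2',236,88,-37,-54,0),('w2',407,107,37,-54,0),('top',485,397,-70,-84,0)]
lo=[('w5',262,522,-37,-54,11),('w5',462,490,37,-54,11),('w5',321,460,-17.5,-38,11),('w5',412,445,17.5,-38,11),('w5',217,160,-37,51,3),('w5',291,156,-17.5,51,11),
('w5',520,350,66,-5,9),('w5',520,232,66,29,9),
('w3',258,194,-37,-54,8),('w3',405,189,37,-54,11),('w3',302,150,-17.5,-38,11),('w3',370,152,17.5,-38,11),('w3',455,300,70,-112,0)]
def fit(pts,tilt,p0):
    def res(p,raw=False):
        R=Ro.from_euler('ZY',[p[3],tilt],degrees=True); o=[]
        for k,u,v,x,y,z in pts:
            X=R.apply(np.array([x,y,z])/1e3)+p[:3]; a,b=proj(S[k],X); ox,oy,m=C[k]
            o+=[(a-ox-u/m)*W[k],(b-oy-v/m)*W[k]]
        o=np.array(o)
        if raw:return o.reshape(-1,2)
        return np.append(o,[(p[2]-p0[2])/(.0002 if tilt==0 else .003)])
    f=least_squares(res,p0,x_scale=[.01,.01,.01,1],loss='soft_l1')
    print(f.x.round(4)); 
    for q,e in zip(pts,res(f.x,True)):print(q,e.round(1))
fit(cr,0,[.54,-.18,.026,-97]); fit(lo,30,[.58,.13,.065,-85])
E
python3 fit.py
```

```text
[ 5.43200e-01 -1.89900e-01  2.60000e-02 -9.55009e+01]
('w4', 196, 426, -70, -84, 0) [-0.8  0.8]
('w4', 535, 460, 46, -84, 0) [1.  0.4]
('w4', 297, 353, -37, -54, 11) [-0.6  0. ]
('w4', 524, 376, 37, -54, 11) [ 1.5 -0.1]
('w4', 576, 15, 37, 51, 11) [0.4 0.2]
('w2', 162, 152, -70, -84, 0) [-0.6  0.1]
('w2', 417, 180, 46, -84, 0) [-0.3 -0.7]
('w2', 236, 88, -37, -54, 0) [1.1 0.1]
('w2', 407, 107, 37, -54, 0) [-0.7 -0.6]
('top', 485, 397, -70, -84, 0) [-0.8 -1.3]
[ 5.68900e-01  1.40800e-01  7.29000e-02 -8.61637e+01]
('w5', 262, 522, -37, -54, 11) [ 1.4 -0.4]
('w5', 462, 490, 37, -54, 11) [ 0.2 -0.4]
('w5', 321, 460, -17.5, -38, 11) [-1.   0.7]
('w5', 412, 445, 17.5, -38, 11) [0.  1.5]
('w5', 217, 160, -37, 51, 3) [0.4 0.7]
('w5', 291, 156, -17.5, 51, 11) [-0.   0.9]
('w5', 520, 350, 66, -5, 9) [ 0.1 -3.4]
('w5', 520, 232, 66, 29, 9) [-1.  2.]
('w3', 258, 194, -37, -54, 8) [ 1.  -2.1]
('w3', 405, 189, 37, -54, 11) [ 0.6 -1.1]
('w3', 302, 150, -17.5, -38, 11) [-0.5 -0.4]
('w3', 370, 152, 17.5, -38, 11) [-0.2 -0.8]
('w3', 455, 300, 70, -112, 0) [-2.   1.1]
```

Cradle residuals are about 1 px, which is good. The logger's height is less certain, so I'll check it against the case's edges, whose heights are known (30 and 98 mm).

```bash
cat > e.py <<'E'
from h import *
S={k:pickle.load(open(f'pics/{k}.pkl','rb')) for k in ('top','w3','w5')}
C={'w3':(100,0,2.2),'w5':(130,0,3),'top':(0,0,1.5625)}
ps=np.radians(-86.16);bx=np.array([np.cos(ps),np.sin(ps)]);by=np.array([-bx[1],bx[0]]);o=np.array([.5689,.1408])
def g(k,u,v,z):
    a,b,m=C[k];X=onplane(S[k],a+u/m,b+v/m,z)[:2]-o;return (X@bx*1e3).round(1),(X@by*1e3).round(1)
for k,l,h in (('w5',[(497,110),(524,590)],[(110,30),(188,590)]),('w3',[(448,90),(454,295)],[(176,5),(212,325)]),('top',[(357,195),(354,380)],[(265,185),(256,375)])):
    print(k,'low',[g(k,*p,.03) for p in l],'high',[g(k,*p,.098) for p in h])
print('strip/floor boundary w5 (z~.09)',[g('w5',*p,.09) for p in [(172,90),(236,590)]])
E
python3 e.py
```

```text
w5 low [(np.float64(58.6), np.float64(73.5)), (np.float64(62.4), np.float64(-101.7))] high [(np.float64(-55.8), np.float64(85.8)), (np.float64(-54.4), np.float64(-75.3))]
w3 low [(np.float64(63.7), np.float64(-5.7)), (np.float64(63.7), np.float64(-108.7))] high [(np.float64(-54.9), np.float64(18.5)), (np.float64(-55.8), np.float64(-110.3))]
top low [(np.float64(62.7), np.float64(159.1)), (np.float64(69.3), np.float64(-105.7))] high [(np.float64(-56.5), np.float64(145.0)), (np.float64(-51.6), np.float64(-110.4))]
strip/floor boundary w5 (z~.09) [(np.float64(-42.2), np.float64(71.8)), (np.float64(-40.5), np.float64(-78.4))]
```

```bash
sed -i 's/else .003/else .0003/; s/^.*66,-5,9.*$//; ' fit.py; sed -i 's/\.58,\.13,\.065,-85/.57,.14,.0655,-86/' fit.py; python3 fit.py | tail -13
python3 - <<'E'
from h import *
def ik(R,p): 
    for f in (0,180):
        RR=R*Ro.from_euler('z',f,degrees=True); e=RR.as_euler('xyz',degrees=True); print(f,e.round(1),p.round(3),r.inverse_kinematics(p,e))
def chk(o,psi,tilt,pt):
    R=Ro.from_euler('ZY',[psi,tilt],degrees=True); X=R.apply(pt)+o
    T=R*Ro.from_matrix(np.array([[0,1,0],[1,0,0],[0,0,-1]])) # tool y=bay x, tool z=-bay z
    ik(T,X-T.apply([0,0,.163]))
c=np.array([.5432,-.1899,.026]); l=np.array([.569,.140,.0655])
chk(c,-95.5,0,[0,-.011,.04]); chk(c,-95.5,0,[0,-.125,.04])
for y in (-.125,-.105,0): chk(l,-86.2,30,[0,y,.04])
E
```

```text
('top', 485, 397, -70, -84, 0) [-0.8 -1.3]
[ 5.69000e-01  1.41300e-01  6.56000e-02 -8.56484e+01]
('w5', 262, 522, -37, -54, 11) [ 2.4 -1.7]
('w5', 462, 490, 37, -54, 11) [-0.4 -1.9]
('w5', 321, 460, -17.5, -38, 11) [-0.6 -0.3]
('w5', 412, 445, 17.5, -38, 11) [-0.3  0.4]
('w5', 217, 160, -37, 51, 3) [0.9 2.6]
('w5', 291, 156, -17.5, 51, 11) [-0.2  2.6]
('w3', 258, 194, -37, -54, 8) [ 2.1 -1.3]
('w3', 405, 189, 37, -54, 11) [ 0.1 -0.8]
('w3', 302, 150, -17.5, -38, 11) [-0.1  0.7]
('w3', 370, 152, 17.5, -38, 11) [-0.5  0. ]
('w3', 455, 300, 70, -112, 0) [-2.5  0.1]
0 [180.    0.   -5.5] [ 0.532 -0.189  0.229] [-2.29864301e+01  1.96447760e+00  9.17872731e+01 -2.54444375e-14
  8.62482493e+01  7.25135699e+01]
180 [180.    0.  174.5] [ 0.532 -0.189  0.229] [-2.29864301e+01  1.96447760e+00  9.17872731e+01  2.54444375e-14
  8.62482493e+01 -1.07486430e+02]
0 [180.    0.   -5.5] [ 0.419 -0.178  0.229] [-2.73039088e+01 -1.56210172e+01  1.07968380e+02 -2.54444375e-14
  8.76526371e+01  6.81960912e+01]
180 [180.    0.  174.5] [ 0.419 -0.178  0.229] [-2.73039088e+01 -1.56210172e+01  1.07968380e+02  2.54444375e-14
  8.76526371e+01 -1.11803909e+02]
0 [-150.     0.     3.8] [0.451 0.03  0.241] [-10.87013904 -14.4458405  108.04742302  29.00970083  94.12741836
  75.46620833]
180 [ 150.     0.  -176.2] [0.451 0.03  0.241] [ -10.87013904  -14.4458405   108.04742302   29.00970083   94.12741836
 -104.53379167]
0 [-150.     0.     3.8] [0.471 0.032 0.241] [-10.26289024 -11.1510196  105.24633084  29.06954386  93.40165812
  75.75688535]
180 [ 150.     0.  -176.2] [0.471 0.032 0.241] [ -10.26289024  -11.1510196   105.24633084   29.06954386   93.40165812
 -104.24311465]
0 [-150.     0.     3.8] [0.576 0.039 0.241] [-7.74713786  5.12034029 89.5534494  29.34643055 91.67260005 77.66590977]
180 [ 150.     0.  -176.2] [0.576 0.039 0.241] [  -7.74713786    5.12034029   89.5534494    29.34643055   91.67260005
 -102.33409023]
```

Pose set: cradle (0.543, -0.190, 0.026), yaw -95.5; logger (0.569, 0.141, 0.0655), yaw about -85.8. All poses are reachable. Next, press the pad with closed fingers, stopping on force.

```bash
cat >> h.py <<'E'
CR=(np.array([.5432,-.1899,.026]),Ro.from_euler('ZY',[-95.5,0],degrees=True))
LO=(np.array([.569,.141,.0655]),Ro.from_euler('ZY',[-85.8,30],degrees=True))
T0=Ro.from_matrix(np.array([[0,1,0],[1,0,0],[0,0,-1]]))
def pose(bay,pt_mm,ahead=.163,turn=0):
    o,R=bay; T=R*T0*Ro.from_euler('z',turn,degrees=True)
    return o+R.apply(np.array(pt_mm)/1e3)-T.apply([0,0,ahead]), T.as_euler('xyz',degrees=True)
def inbay(bay,ahead=.163):
    s=r.sense(); T=Ro.from_euler('xyz',s['orientation'],degrees=True)
    return (bay[1].inv().apply(s['tcp_pos']+T.apply([0,0,ahead])-bay[0])*1e3).round(1), bay[1].inv().apply(s['contact_force']).round(1), round(s['clock'],2)
E
python3 - <<'E'
from h import *
t=-90
print(r.inverse_kinematics(*pose(CR,[-55,12,40],.182,t)))
r.grab(10); r.reach(*pose(CR,[-55,12,35],.182,t))
r.servo_line(pose(CR,[-55,12,15],.182,t)[0],speed=.06); r.wait(.15)
b=inbay(CR,.182);print(b);f0=b[1][2];z=15;zc=None
while z>-1:
    z-=1 ; r.servo_line(pose(CR,[-55,12,z],.182,t)[0],speed=.02)
    q=inbay(CR,.182);f=q[1][2]-f0;print(z,q[0],round(f,1),q[2])
    if f>1.2 and zc is None: zc=z+.7
    if f>7 or (zc is not None and z<=zc-6.2): break
s,im=snap('wrist','p1');s,im2=snap('top','p2')
f=lambda i:cv2.resize(i,(400,300),interpolation=cv2.INTER_CUBIC)
cv2.imwrite('pics/p.png',np.hstack([f(im),f(im2[150:300,280:480])]))
E
```

```text
[-17.04952623   3.14885101  88.59938287   0.          88.25176612
 -11.54952623]
(array([-55. ,  12.2,  15.4]), array([0.1, 0.2, 0.3]), 11.78)
14 [-55.   12.   14.1] -0.6 12.03
13 [-55.   11.9  12.9] 0.4 12.28
12 [-55.   11.9  11.9] 0.1 12.53
11 [-55.   12.1  11.2] 1.5 12.78
10 [-55.   12.2  10.4] 2.0 13.03
9 [-55.   12.2   9.1] 2.6 13.28
8 [-55.   12.2   8.1] 3.7 13.53
7 [-55.   12.1   6.7] 2.6 13.78
6 [-55.   12.1   6. ] 3.6 14.03
5 [-55.   12.1   5.1] 3.2 14.28
```

View pics/p.png

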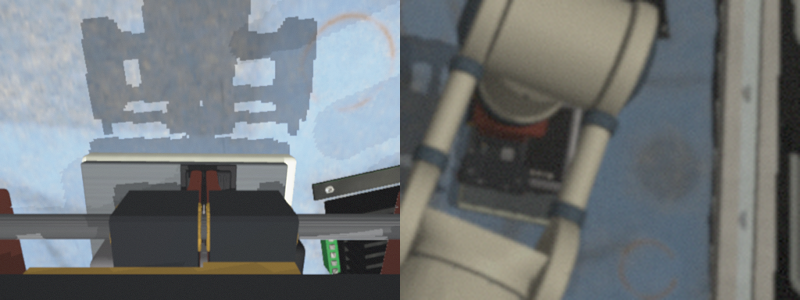

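The fingers are centred on the pad and pressing about 6.5 mm. I'll press a touch deeper, lift, then look from the w4 viewpoint to check that the pack sprang back.

```bash
python3 - <<'E'
from h import *
r.servo_line(pose(CR,[-55,12,4.2],.182,-90)[0],speed=.02); print(inbay(CR,.182)); r.wait(.2)
r.servo_line(pose(CR,[-55,12,45],.182,-90)[0],speed=.12)
r.reach([.465,-.18,.34],[180,0,0]); r.let_go()
s,a=snap('wrist','w6'); print(inbay(CR))
cv2.imwrite('pics/w6.png',cv2.resize(a[40:240,130:390],None,fx=3,fy=3,interpolation=cv2.INTER_CUBIC))
E
```

```text
(array([-55. ,  12.1,   4.3]), array([0.1, 0.1, 4. ]), 14.62)
(array([ -2.4, -78.8, 151. ]), array([-0.5, -0.2, -0.6]), 17.95)
```

View pics/w6.png

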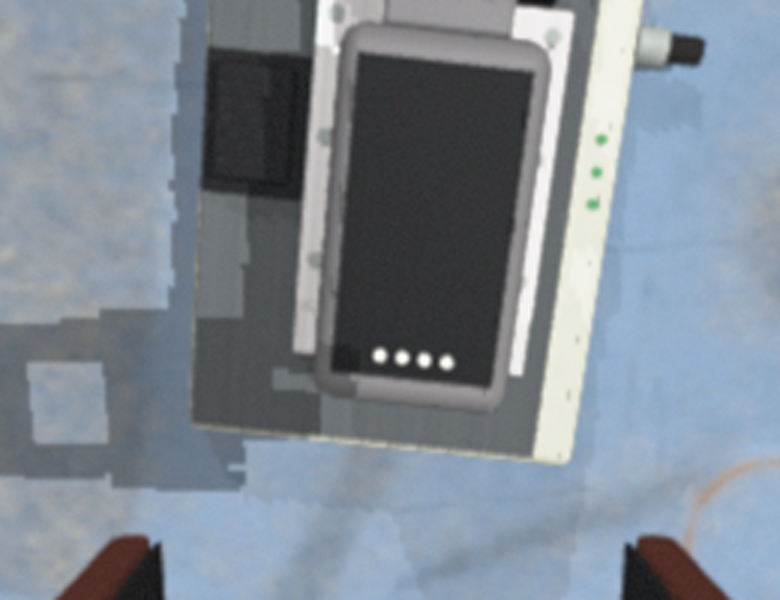

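The pack sprang back about 48 px, roughly 12 mm, so it's released. Now check its centre, grasp it and draw it out.

```bash
python3 - <<'E'
from h import *
s=pickle.load(open('pics/w6.pkl','rb'))
q=[onplane(s,130+u/3,40+v/3,.026+.051) for u,v in ((348,25),(552,45),(502,410),(318,392))]
L=[CR[1].inv().apply(x-CR[0])*1e3 for x in q]; print(np.round(L,1)); m=np.mean(L,0); print(m)
x,y=float(np.clip(m[0],-1.5,1.5)),-12
r.reach(*pose(CR,[x,y,75])); r.servo_line(pose(CR,[x,y,39])[0],speed=.1); print(inbay(CR))
r.grab(45); s=r.sense(); print(s['opening'],s['gripper_force'],inbay(CR))
for yy,sp in ((-30,.05),(-70,.08),(-125,.1)):
    r.servo_line(pose(CR,[x,yy,39])[0],speed=sp); print(inbay(CR))
r.servo_line(pose(CR,[x,-128,80])[0],speed=.12); r.wait(.1); print(inbay(CR),r.sense()['opening'])
a=snap('wrist','h1')[1];b=snap('side','h2')[1]
f=lambda i:cv2.resize(i,(400,300),interpolation=cv2.INTER_CUBIC)
cv2.imwrite('pics/h.png',np.hstack([f(a),f(b[180:300,150:310])]))
E
```

```text
[[-24.9  33.6  51. ]
 [ 25.8  33.9  51. ]
 [ 25.1 -58.8  51. ]
 [-25.3 -58.6  51. ]]
[  0.18240109 -12.46853999  51.        ]
(array([  0.3, -12.1,  39.8]), array([ 0.5, -0.1, -1.1]), 18.94)
0.05396282995145556 44.95492994785309 (array([  0.2, -12. ,  39.1]), array([-0.8,  0.2,  1.2]), 19.57)
(array([  0.2, -31. ,  39. ]), array([-0. , -1.8,  2.6]), 20.07)
(array([  0.1, -70.1,  38.5]), array([ 0. , -0.1, -2.9]), 20.73)
(array([   0.3, -124.5,   39.2]), array([-0.1, -0.6, -3. ]), 21.43)
(array([  -0. , -128.4,   78.8]), array([-0.9,  0.4, -3.5]), 22.02) 0.053947456061968754
```

View pics/h.png

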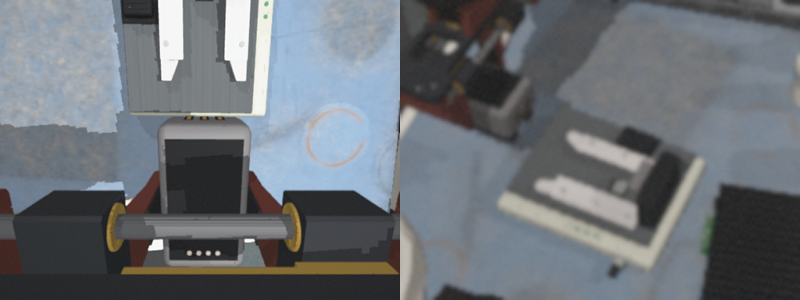

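The pack is out cleanly (nearly no side load, level in the grip). Carry it to above the logger's landing, tilted, and measure the rails there numerically with the wrist camera.

```bash
cat > rails.py <<'E'
from h import *
def rails(k):
    s=pickle.load(open(f'pics/{k}.pkl','rb')); f=s['frame']; hsv=cv2.cvtColor(f,cv2.COLOR_RGB2HSV)
    m=((hsv[...,2]>185)&(hsv[...,1]<40)).astype(np.uint8)
    R=np.array(s['R']);c=LO[1].inv().apply(-R.T@s['t']-LO[0])
    for cn in cv2.findContours(m,cv2.RETR_EXTERNAL,cv2.CHAIN_APPROX_NONE)[0]:
        if cv2.contourArea(cn)<150: continue
        p=cv2.approxPolyDP(cn,2,True)[:,0,:]; o=[]
        for u,v in p:
            d=LO[1].inv().apply(R.T@np.array([(u-s['cx'])/s['fx'],(v-s['cy'])/s['fy'],1])); X=c+d*(.011-c[2])/d[2]; o.append([int(u),int(v)]+(X[:2]*1e3).round(1).tolist())
        print('area',cv2.contourArea(cn),o)
E
python3 - <<'E'
from h import *
p=r.sense()['tcp_pos']; r.servo_line([p[0]-.0,p[1]+.02,p[2]+.06],speed=.2)
r.reach(*pose(LO,[0,-108,85])); r.wait(.2); print(inbay(LO),r.sense()['opening'])
snap('wrist','a1'); snap('top','a2')
from rails import rails; rails('a1')
E
```

```text
(array([   0.5, -107.8,   85.6]), array([ 0.4, -0.7, -2.4]), 23.77) 0.054211112429066226
area 235.5 [[308, 335, 40.2, -221.5], [315, 341, 46.4, -227.5], [339, 341, 66.7, -227.5], [312, 327, 43.2, -213.7]]
area 167.0 [[313, 306, 43.2, -193.6], [313, 314, 43.5, -201.1], [331, 324, 59.0, -210.7], [327, 320, 55.4, -206.9], [330, 315, 57.7, -202.1], [325, 308, 53.2, -195.5]]
area 152.0 [[164, 229, -74.0, -126.2], [167, 237, -72.2, -132.8], [179, 244, -63.3, -138.6], [177, 246, -65.0, -140.3], [183, 238, -59.9, -133.6], [175, 232, -65.7, -128.7], [178, 228, -63.2, -125.4]]
area 408.0 [[247, 6, -8.5, 26.2], [247, 30, -8.7, 12.2], [264, 30, 2.4, 12.2], [264, 6, 2.4, 26.1]]
area 26678.0 [[453, 0, 123.3, 29.5], [448, 7, 120.7, 25.5], [461, 1, 128.5, 28.9], [467, 5, 132.7, 26.7], [470, 12, 135.3, 22.6], [466, 27, 134.2, 13.9], [468, 38, 136.6, 7.3], [464, 38, 134.0, 7.3], [462, 42, 133.0, 4.9], [455, 39, 128.1, 6.7], [449, 24, 122.8, 15.7], [453, 18, 124.9, 19.2], [455, 20, 126.4, 18.0], [460, 16, 129.2, 20.3], [465, 17, 132.6, 19.7], [464, 13, 131.5, 22.1], [458, 13, 127.6, 22.1], [455, 16, 12
[... 2484 characters left out ...]
.1], [505, 130, 172.7, -51.9], [511, 133, 177.4, -54.0], [511, 13, 161.9, 22.0], [507, 17, 159.7, 19.7], [504, 12, 157.2, 22.6], [497, 9, 152.4, 24.4], [504, 0, 155.9, 29.5], [468, 0, 132.8, 29.5], [467, 4, 132.6, 27.2], [463, 0, 129.6, 29.5]]
area 3643.0 [[283, 0, 14.5, 29.6], [282, 108, 15.0, -36.9], [289, 110, 19.9, -38.3], [298, 133, 26.7, -54.0], [308, 133, 33.7, -54.0], [314, 0, 34.4, 29.6]]
area 3626.0 [[196, 0, -41.1, 29.6], [205, 133, -39.2, -53.9], [215, 134, -32.1, -54.6], [223, 110, -26.0, -38.3], [229, 108, -21.8, -36.9], [227, 0, -21.3, 29.6]]
area 1015.5 [[176, 0, -53.9, 29.6], [183, 117, -54.1, -43.0], [186, 118, -52.0, -43.6], [191, 111, -48.3, -38.9], [185, 0, -48.2, 29.6]]
```

Rails found: tips at y = -54, as modelled, and no yaw error, but the centreline is about 3 mm to bay -x of my frame. I'll check the pack's own centre in the same image before shifting.

```bash
python3 - <<'E'
import pickle,numpy as np,cv2
from h import *
s=pickle.load(open('pics/a1.pkl','rb'));g=cv2.cvtColor(s['frame'],cv2.COLOR_RGB2GRAY)
R=np.array(s['R']);c=LO[1].inv().apply(-R.T@s['t']-LO[0]);print('cam in bay',c*1e3,s['cx'])
def b(u,v,z):
    d=LO[1].inv().apply(R.T@np.array([(u-s['cx'])/s['fx'],(v-s['cy'])/s['fy'],1]));return ((c+d*(z-c[2])/d[2])*1e3).round(1)
for row in (165,180,200,215):
    print(row,g[row,190:345:2].tolist())
for u,v in ((205,180),(320,180)):print(b(u,v,.099))
print('col257',g[130:200:2,257].tolist())
E
```

```text
cam in bay [  0.23727572 -43.13093879 227.60820225] 260.551665500743
165 [141, 140, 143, 104, 95, 94, 95, 116, 121, 125, 126, 121, 128, 127, 128, 126, 124, 125, 126, 126, 126, 126, 125, 125, 127, 124, 126, 124, 126, 126, 125, 126, 126, 126, 126, 126, 125, 125, 124, 125, 125, 126, 125, 126, 124, 126, 126, 126, 123, 124, 122, 125, 124, 123, 124, 125, 124, 125, 126, 125, 124, 120, 115, 113, 106, 98, 100, 99, 98, 97, 101, 100, 99, 98, 98, 99, 99, 98]
180 [144, 142, 144, 123, 92, 94, 102, 118, 123, 124, 101, 40, 43, 42, 41, 40, 45, 45, 45, 44, 42, 44, 44, 43, 42, 44, 43, 42, 41, 41, 43, 43, 40, 42, 43, 44, 40, 42, 42, 41, 43, 42, 43, 45, 39, 41, 42, 43, 42, 43, 42, 46, 42, 42, 42, 42, 41, 41, 47, 44, 44, 82, 115, 109, 104, 92, 98, 99, 102, 98, 100, 97, 99, 100, 98, 99, 98, 95]
200 [142, 142, 142, 143, 108, 94, 97, 115, 123, 125, 121, 55, 41, 45, 42, 42, 41, 47, 45, 47, 44, 42, 41, 42, 44, 41, 42, 45, 42, 40, 40, 43, 45, 45, 42, 44, 42, 46, 45, 44, 45, 44, 43, 43, 41, 44, 42, 41, 43, 44, 43, 44, 40, 44, 43, 42, 43, 43, 44, 42, 51, 112, 114, 108, 97, 96, 100, 99, 99, 97, 100, 97, 98, 100, 99, 98, 96, 97]
215 [80, 79, 78, 65, 58, 61, 65, 105, 121, 123, 125, 75, 43, 45, 41, 45, 45, 43, 43, 44, 42, 42, 44, 46, 46, 43, 45, 44, 44, 43, 44, 43, 44, 43, 44, 44, 45, 43, 42, 43, 43, 44, 44, 40, 44, 44, 45, 44, 44, 45, 42, 44, 42, 42, 42, 42, 44, 47, 44, 44, 74, 116, 109, 103, 93, 109, 109, 107, 109, 107, 107, 108, 108, 109, 108, 106, 88, 78]
[-24.1 -69.7  99. ]
[ 26.1 -69.7  99. ]
col257 [97, 97, 97, 98, 97, 98, 99, 97, 97, 85, 35, 42, 99, 104, 110, 115, 122, 125, 124, 126, 125, 128, 128, 127, 75, 42, 45, 43, 40, 43, 45, 43, 44, 44, 45]
```

Pack centre is at +0.5 mm, so the camera is unbiased. I'll shift the logger frame by -3.2 mm in x, then land the pack by force.

```bash
echo "LO=(LO[0]+LO[1].apply([-.0032,0,0]),LO[1])" >> h.py
python3 - <<'E'
from h import *
r.servo_line(pose(LO,[0,-108,48])[0],speed=.1); r.wait(.2)
b=inbay(LO);print(b);z=48
while z>30:
    z-=1; r.servo_line(pose(LO,[0,-108,z])[0],speed=.02); q=inbay(LO); d=q[1]-b[1]; print(z,q[0],d.round(1),q[2])
    if d[2]>4: break
snap('wrist','a3')
from rails import rails
import io,contextlib
f=io.StringIO()
with contextlib.redirect_stdout(f): rails('a3')
print([l for l in f.getvalue().split('\n') if l.startswith('area') and 1500<float(l.split()[1])<9000])
E
```

```text
(array([  -0. , -107.8,   48.4]), array([ 1.1, -0.3, -3. ]), 24.6)
47 [ 1.00e-01 -1.08e+02  4.70e+01] [-0.3  0.8  0.3] 24.85
46 [   0.  -108.    45.9] [0.8 0.3 0. ] 25.1
45 [  -0.  -107.9   45.6] [ 0.3 -1.9  6. ] 25.35
['area 4359.5 [[297, 0, 18.5, 16.0], [295, 106, 19.0, -37.1], [302, 107, 23.0, -37.6], [314, 135, 30.4, -53.2], [319, 135, 33.3, -53.1], [320, 132, 33.8, -51.4], [327, 131, 37.8, -50.9], [334, 0, 37.8, 16.0]]', 'area 3791.0 [[189, 0, -37.8, 16.0], [193, 77, -37.8, -21.7], [198, 115, -36.0, -42.0], [201, 95, -33.8, -31.2], [205, 96, -31.6, -31.7], [205, 105, -31.8, -36.5], [210, 107, -29.0, -37.6], [210, 113, -29.2, -40.9], [213, 114, -27.5, -41.5], [215, 107, -26.2, -37.6], [230, 106, -17.7, -37.1], [227, 0, -18.0, 16.0]]']
```

The pack touched the floor with the grip at z = 45.6, so the floor is 6.4 mm higher than I set. That agrees with the first free fit. Rail centre is now within 0.5 mm. I'll update the frame and slide in, watching force.

```bash
echo "LO=(LO[0]+LO[1].apply([0.0002,0,.0064]),LO[1])" >> h.py
python3 - <<'E'
from h import *
z=39.4;x=0;b=np.array([1.1,-.3,-3])
for y in list(range(-102,-19,6)):
    r.servo_line(pose(LO,[x,y,z])[0],speed=.04); q=inbay(LO); d=q[1]-b; print(y,round(x,1),round(z,1),q[0],d.round(1),q[2])
    if d[1]<-9: print('stop');break
    if abs(d[0])>2.5: x+=.4*np.sign(d[0])
    if d[2]>4: z+=.3
    if d[2]<-3: z-=.3
print(r.sense()['opening'])
E
```

```text
-102 0 39.4 [  -0.  -101.4   39.4] [0.8 1.3 2.9] 25.7
-96 0 39.4 [ -0.  -95.4  39.5] [0.2 2.1 3. ] 26.0
-90 0 39.4 [ -0.  -89.5  39.6] [0.3 1.1 5.3] 26.3
-84 0 39.7 [ -0.  -83.5  39.8] [0.  0.1 5.4] 26.6
-78 0 40.0 [  0.  -77.5  40. ] [ 1.4 -0.2  4.1] 26.9
-72 0 40.3 [  0.3 -71.8  40. ] [0.8 0.6 2.8] 27.2
-66 0 40.3 [  0.3 -65.7  40.1] [2.1 0.7 2.4] 27.5
-60 0 40.3 [  0.3 -59.7  40.1] [2.6 0.  0.7] 27.8
-54 0.4 40.3 [  0.3 -53.6  40.1] [2.1 1.5 0.8] 28.1
-48 0.4 40.3 [  0.3 -47.6  40.1] [ 1.1  1.2 -1.4] 28.4
-42 0.4 40.3 [  0.3 -41.6  40.1] [ 0.4  2.  -2.2] 28.7
-36 0.4 40.3 [  0.3 -35.6  40.1] [-1.6  1.  -3.4] 29.0
-30 0.4 40.0 [  0.2 -29.5  40.1] [-1.1  2.1 -1.9] 29.3
-24 0.4 40.0 [  0.2 -23.5  40.1] [-1.8  1.3 -1.8] 29.6
0.05352473595444035
```

It went into the rails with under 3.5 N of side load. Now the final push in small steps until the click.

```bash
python3 - <<'E'
from h import *
z=40.0;x=.3;b=np.array([1.1,-.3,-3]); r.grab(58); y=-23.5
while y<4:
    y+=3 if y<-8 else 1
    r.servo_line(pose(LO,[x,y,z])[0],speed=.03); q=inbay(LO); d=q[1]-b; print(y,q[0],d.round(1),q[2])
    if d[1]<-22: print('stop');break
snap('wrist','f1')
E
```

```text
-20.5 [  0.2 -20.5  40. ] [-1.6 -0.3 -0.9] 30.08
-17.5 [  0.2 -17.4  40. ] [-2.5 -0.3 -0.6] 30.33
-14.5 [  0.2 -14.4  40. ] [-2.1 -1.  -1. ] 30.58
-11.5 [  0.2 -11.5  40. ] [-2.7 -2.1  0.9] 30.83
-8.5 [ 0.2 -9.  40. ] [-2.  -4.9  0.2] 31.08
-5.5 [ 0.2 -6.3 39.9] [-2.7 -5.6  2.4] 31.33
-4.5 [ 0.2 -5.5 40. ] [-2.5 -7.4  2.4] 31.58
-3.5 [ 0.2 -4.6 40. ] [-3.5 -8.2  2.1] 31.83
-2.5 [ 0.2 -3.5 40. ] [-4.1 -8.1  2.8] 32.08
-1.5 [ 0.2 -2.7 40. ] [-3.2 -8.3  3.6] 32.33
-0.5 [ 0.2 -1.8 39.9] [-2.7 -8.5  2.7] 32.58
0.5 [ 0.2 -0.8 39.9] [-4.4 -7.7  3.6] 32.83
1.5 [ 0.2  0.2 39.8] [-3.3 -8.4  2.3] 33.08
2.5 [ 0.2  1.1 39.8] [-2.6 -8.   2.5] 33.33
3.5 [ 0.3  2.  39.8] [-2.  -8.3  3.4] 33.58
4.5 [ 0.3  2.9 39.8] [-3.2 -9.7  2.3] 33.83
```

```bash
python3 - <<'E'
from h import *
z=39.9;x=.3;b=np.array([1.1,-.3,-3]); y=4.5
def lab(k):
    g=cv2.cvtColor(pickle.load(open(f'pics/{k}.pkl','rb'))['frame'],cv2.COLOR_RGB2GRAY)[165:195,257].astype(int); return 165+int(np.argmin(np.diff(g))),g[8:20].tolist()
print(lab('a1'),lab('a3'),lab('f1'))
while y<11:
    y+=.7
    r.servo_line(pose(LO,[x,y,z])[0],speed=.03); q=inbay(LO); d=q[1]-b; print(round(y,1),q[0],d.round(1),q[2])
    if d[1]<-20: print('stop');break
snap('wrist','f2');print(lab('f2'))
E
```

```text
(177, [126, 128, 128, 127, 113, 75, 48, 42, 43, 45, 43, 43]) (177, [101, 105, 101, 102, 91, 61, 39, 34, 33, 32, 36, 32]) (177, [141, 142, 144, 142, 129, 85, 55, 48, 49, 49, 51, 49])
5.2 [ 0.3  3.  39.7] [ -3.1 -11.7   3.9] 34.13
5.9 [ 0.3  3.1 39.6] [ -3.4 -15.2   6. ] 34.38
6.6 [ 0.4  3.2 39.5] [ -2.6 -17.4   6.6] 34.63
7.3 [ 0.5  3.2 39.5] [ -2.2 -20.8   8.3] 34.88
stop
(177, [144, 143, 145, 142, 128, 86, 53, 49, 49, 51, 51, 48])
```

It reached the hard stop at 3.1 without slipping. Ease off and tug gently to see whether the catch holds.

```bash
python3 - <<'E'
from h import *
b=np.array([1.1,-.3,-3])
for y in (4,3,2,1,0,-1,-2):
    r.servo_line(pose(LO,[.3,y,39.8])[0],speed=.04); q=inbay(LO); d=q[1]-b; print(y,q[0],d.round(1),q[2])
    if d[1]>5: break
E
```

```text
4 [ 0.4  2.4 39.7] [-2.4 -8.4  3. ] 35.18
3 [ 0.3  2.2 39.8] [-3.1 -5.8  1.4] 35.43
2 [ 0.2  1.8 39.9] [-2.6 -4.8  1.9] 35.68
1 [ 0.1  1.2 39.9] [-4.1 -3.   0.6] 35.93
0 [ 0.1  0.1 39.9] [-3.2 -1.5  1.7] 36.18
-1 [ 0.2 -0.6 39.9] [-3.4  0.5  0.4] 36.43
-2 [ 0.2 -0.7 40. ] [-4.5  5.8 -1.6] 36.68
```

The catch holds: the pull turns stiff at -0.65 mm. Release, back off along the bay normal, and verify from the image.

```bash
python3 - <<'E'
from h import *
r.servo_line(pose(LO,[.2,-1,39.9])[0],speed=.04); print(inbay(LO))
r.let_go(); r.wait(.1)
r.servo_line(pose(LO,[.2,-1,130])[0],speed=.12)
r.reach(*pose(LO,[0,-85,150])); r.wait(.1)
s,im=snap('wrist','v1'); snap('top','v2'); print(inbay(LO))
g=cv2.cvtColor(im,cv2.COLOR_BGR2GRAY)
R=np.array(s['R']);c=LO[1].inv().apply(-R.T@s['t']-LO[0])
# dark label edges projected on pack top plane: model pixel for label rear edge etc.
def px(X): return np.round(proj(s,LO[0]+LO[1].apply(np.array(X)/1e3)),1)
for n,X in (('rear',[0,-48,53]),('front',[0,48,53]),('rail tip',[-37,-54,11]),('left',[-27,0,53]),('right',[27,0,53])): print(n,px(X))
u=int(px([0,-30,53])[0]+8); print('col',u,[(v,int(g[v,u])) for v in range(0,200,3)])
E
```

```text
(array([ 0.2, -0.6, 40. ]), array([-2.6,  2. , -3.8]), 36.93)
(array([ 1.000e-01, -8.460e+01,  1.492e+02]), array([-0.5,  0. ,  0.6]), 39.28)
rear [261.1 153.4]
front [261.1  18.4]
rail tip [221.4 154.5]
left [225.2  89.5]
right [297.   89.5]
col 269 [(0, 62), (3, 62), (6, 64), (9, 64), (12, 52), (15, 38), (18, 51), (21, 125), (24, 152), (27, 169), (30, 181), (33, 75), (36, 66), (39, 67), (42, 65), (45, 66), (48, 65), (51, 64), (54, 66), (57, 68), (60, 69), (63, 68), (66, 68), (69, 67), (72, 68), (75, 70), (78, 68), (81, 68), (84, 67), (87, 66), (90, 68), (93, 66), (96, 68), (99, 67), (102, 65), (105, 66), (108, 68), (111, 62), (114, 39), (117, 39), (120, 38), (123, 35), (126, 39), (129, 39), (132, 35), (135, 36), (138, 38), (141, 38), (144, 65), (147, 110), (150, 99), (153, 85), (156, 77), (159, 79), (162, 78), (165, 79), (168, 79), (171, 77), (174, 78), (177, 78), (180, 76), (183, 79), (186, 77), (189, 78), (192, 77), (195, 78), (198, 77)]
```

The pack sits at the home position after release: front at row ~19 and rear at ~153, against predicted 18.4 and 153.4. An 11 mm spring-back would show as about 15 px.

```bash
python3 -c "
from station import r
print(r.hand_in())"
```

```text
the job is handed in; nothing more can be done
None
```

The battery pack is latched fully home in the logger: the catch held a gentle tug, the pack stayed at its home position after release, and I handed the job in at about 39 s.

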